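# Latch the clock-movement case

## Task

Fasten the toggle latch on top of the green carrying case: lower the bar of its wire bail into the slot of the brass hook and draw it back under the lip, against the post, then swing the lever back and down past centre until it lies flat on its stop and draws the case shut, and give the flat lever a last steady push of about 14 newtons for half a second. Work gently: never push on the lever with more than 25 newtons, and leave the oil bottle, the brass weight and the small bowl where they stand.

Things in the scene. Friction and masses are not known exactly. Their poses are not given: they have to be found in the camera images.
- case: green carrying case standing on the bench, 170 x 220 x 120 mm high when shut; does not move. Origin: centre of its underside, right under the seam. Its x axis runs across the seam from the near half (carries the lever) to the far half (carries the brass hook), y along the seam, z up. The toggle latch lies on top along x, at y = 0
- far_half (a joint): how far the far half leans open about a hinge at the bottom of the seam (rad): 0 shut. A springy seal holds it ajar at about 0.064 (8 mm gap at the latch's height); the latched lever pulls it to below 0.042, against about 25 to 65 N in the bail
- lever_pivot (a point): the lever's hinge pin, on the case: 14 mm above the case top, pin along case y. The lever is a steel bar 54 mm long from the pin, 18 mm wide, with a red end pad 24 mm wide from 36 to 56 mm from the pin; when flat, the pad's upper face lies 4.5 mm above the pin
- lever (a joint): lever angle about lever_pivot (rad): 0 = flat, pointing to case -x; 1.57 = upright; up to 2.3, leaning over towards the hook. Closed, it rests on a stop screw, set differently each time, at -0.08 to 0.08. Stays where left (0.02 N m friction). With the bail hooked, it pulls back from about 1.1 down; dead centre is near 0.25, below which it snaps down by itself. On the pad it takes a few N
- lever_pad (a point): point in the middle of the red pad, 46 mm from the lever's pin (push on the pad, or the lever's bar beside it); its x axis points along the lever to the pin
- bail (a joint): angle of the bail against the lever (rad): its elevation above the horizontal is joint bail minus joint lever. 0.015 N m of friction keeps it: it turns with the lever, so the bar lifts out as the lever goes back unless it was first drawn under the lip. Its pivot is 14 mm from lever_pivot, 0.21 rad off the lever's line towards its under side (the side away from the hook when upright)
- bail_bar (a point): centre of the bail's 5 mm cross bar, which lies along case y. The bail is a loop with two 4 mm side wires, 28 mm apart, 62 mm from pivot to bar. On its ends sit freely turning orange rollers, 13 mm across, 40 mm over both outer faces: grip both rollers from above, fingers closing along case y; the bail swivels in them. The bar can be 48 to 76 mm from lever_pivot
- keeper_seat (a point): on the far half, 11 mm above the case top: where the bar's centre sits when hooked, up to 2 mm nearer or further along case x, as the hook is set differently each time. Brass hook, 14 mm wide, made of a post (far face 2.5 mm to the -x side), a lip on it (5.5 to 10 mm above this point, to 1.5 mm beyond it) and, 9 mm beyond it, a guard as high as the lip: lower the bar into the 7.5 mm slot
- oil: amber oil bottle, 38 mm across, 85 mm high; bystander; origin at the centre of its underside
- weight: brass clock weight, 44 mm across, 78 mm high; bystander; origin at the centre of its underside
- cup: white bowl, 60 mm across, 50 mm high; bystander; origin at the centre of its underside

How it is judged:
By the outcome, as a careful person would: the job done as asked, in the order asked, and still so for the second after the job is handed in, with the robot touching nothing.
It also fails if it takes over 61 s, if anything falls off the work surface, if the arm or the gripper's body presses on something with over 40 N, if the wrist force passes 120 N, or if a joint passes its speed limit or range.

## Robot

A 6-joint arm with a two-finger parallel gripper is mounted at the origin on the work surface. World frame = base frame: x ahead of the robot, y to its left, z up, the work surface at z = 0. Lengths are in m, angles in rad, forces in N, time in s.
With the tool pointing down it reaches from about 0.35 to 1 m from the base axis. Payload 7.1 kg.
Tool frame: the origin (TCP) lies midway between the tips of the shut fingers; the grasp point (between the pads) lies 19 mm behind it; z points along the fingers, y is the line along which they close (so a half turn about z gives the same grasp; the last joint's range is limited). The gripper opens to 85 mm and grips with 20 to 120 N. Pads are 22 mm wide; open, the fingers measure 114 mm over their backs; the gripper's body (76 mm by 85 mm) begins 54 mm behind the grasp point. The pads swing forward as they close: fully open they stand 13 mm farther back than shut.
Start: joints at [-1.293, 0.423, 1.63, -0, 1.089, -0.019], TCP at [0.183, -0.598, 0.231] pointing down, gripper open.
Joint ranges: [-3, 3], [-0.9, 2.11], [0.09, 2.58], [-1.31, 4.45], [0.11, 2.69], [-2.54, 2.54]. Speed limits (rad/s): [2.39, 2.39, 3.01, 3.14, 3.14, 3.14].

## Interface

Orientations are given as a rotation vector (axis times angle).
In Python, from bench import get_obs, camera, camera_info, finish_job gives the robot as it stands. The module is installed in compiled form; this text tells all that it offers.
- The arm moves only by the tool servo_tool, never from a script. Its argument "motion" is one flat list of numbers, 7 for each row, row after row: the opening, from -1 (shut) to 1 (fully open), then the shift along the tool's x, y, z in mm, then the turn, a rotation vector about the tool's x, y, z in degrees. In form: [jaw, dx, dy, dz, ax, ay, az, jaw, dx, dy, dz, ax, ay, az, ...]. A call has 1 to 10 rows; each row is the pose to reach, as a shift and turn from the pose commanded when the call began, along the tool's axes at that moment; what a row does not reach only later rows make up. A row lasts 1/10 s, in which the tool goes at most 50 mm and 8.59 degrees, less where a joint would pass 70% of its speed; a pose out of reach is approached as far as the arm can. A call with a gripper value outside its range is refused whole. The fingers move at their own pace and stop on an object; "force" is the grip in N (left out, the last holds). Time passes only in rows, so rows that repeat a pose let the fingers close. It gives the time, the measured TCP pose, the force, the opening and the grip force at its end, in the units of the state.
- get_obs(): the state, without advancing time (a new reading comes with each control period).
- camera(name): name is "side" or "top"; returns the picture (420x560x3 uint8, blue, green, red); there is no depth.
- camera_info(name): a dict with "fov_y" (degrees; the focal length in pixels is half the picture's height over the tangent of half this angle, whatever the lens; pixels are square), "cx", "cy" (the principal point, pixels), "T" (4x4, takes a point from camera to world coordinates). Camera axes: x right, y down, z forward; pixel columns grow to the right and rows downward; lengths in m; the calibration is good to about 2 mm. A picture is of the moment at which its call begins. camera_info takes no time and is no camera call.
- finish_job(): hands the job in; it is judged then, once.
The state is a dict: "time": time; "joints": joint angles; "qd": joint speeds; "tau": joint torques, N m; "eef_pos": TCP position; "ee_rot": TCP orientation; "force": force on the tool from outside, world axes, zero at the start; "ft_torque": the same for the moment, N m; "gripper_width": finger opening in m; "grasp_force": force on a finger pad.
Only numpy, scipy, OpenCV 4.12 (cv2) and the standard library are available. Lean on these libraries where they do the work, as an engineer would, in place of code of your own. Each camera call takes 0.05 s, during which the arm holds its last target. There are 200 camera calls.

## Working session

There is one attempt and no reset: what is moved stays moved. The work goes in short steps, Python scripts to look and compute and a tool call to move; the robot and the scene stay as the last step left them, time stands still between calls to the robot, and variables do not carry over. Pictures are saved under pics/ and viewed, at most 10 in all, crops included, and the job is handed in when it is done.

Besides the shell and the picture viewer there is one more tool, called after "Emit:" as name(argument=value, ...), one argument or row to a line, values as JSON. servo_tool: Moves the arm, as the interface text tells. Its arguments: {"type":"object","properties":{"motion":{"type":"array","items":{"type":"number"}},"force":{"type":"number"}},"required":["motion"]}

```bash
mkdir -p pics
python3 - <<'E'
from bench import *
import cv2
print(get_obs())
for n in("side","top"):
    print(n,camera_info(n)); cv2.imwrite(f"pics/{n}0.png",camera(n))
E
```

```text
{'time': 0.0, 'joints': array([-1.29298302e+00,  4.23849539e-01,  1.63070095e+00,  2.09127353e-05,
        1.08854105e+00, -1.89997880e-02]), 'qd': array([ 8.18261238e-04,  7.70442602e-04, -9.89183265e-04,  6.68929414e-05,
        1.81050326e-03,  1.84866956e-03]), 'tau': array([ 1.18133201e-03, -5.57379806e+01, -2.81741881e+01, -7.86826672e-05,
        7.50816660e-03, -1.73278458e-06]), 'eef_pos': array([ 0.18267945, -0.59714646,  0.23053593]), 'ee_rot': array([-3.10558996e+00, -4.64288166e-01,  2.74853232e-04]), 'force': array([-0.14116183,  0.70113555, -0.39882538]), 'ft_torque': array([-0.02592565,  0.06012698, -0.01051356]), 'grasp_force': 0.0, 'gripper_width': 0.0851999503791779}
side {'fov_y': 47.923362371194145, 'cx': 282.0336842477505, 'cy': 219.91721910370916, 'T': array([[ 0.90555603, -0.31194357,  0.28750564,  0.37309364],
       [-0.42413793, -0.67959937,  0.59854132, -0.44425208],
       [ 0.00867754, -0.66395475, -0.7477224 ,  0.73058117],
       [ 0.        ,  0.        ,  0.        ,  1.        ]])}
top {'fov_y': 52.21983512277714, 'cx': 280.71581406126904, 'cy': 205.3258471562428, 'T': array([[-0.00397031, -0.98822124,  0.15298042,  0.45333655],
       [-0.99998719,  0.00344342, -0.00370896,  0.07057764],
       [ 0.0031385 , -0.15299318, -0.98822226,  1.04241228],
       [ 0.        ,  0.        ,  0.        ,  1.        ]])}
```

View pics/side0.png

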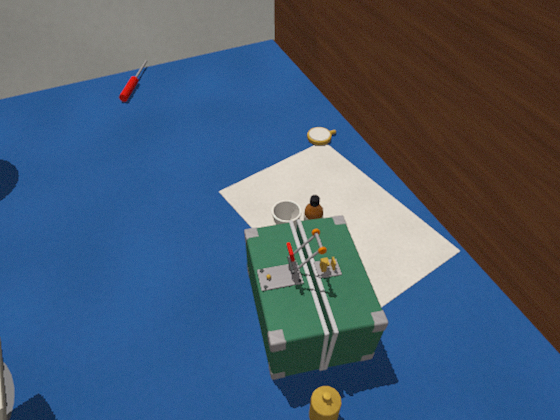

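View pics/top0.png

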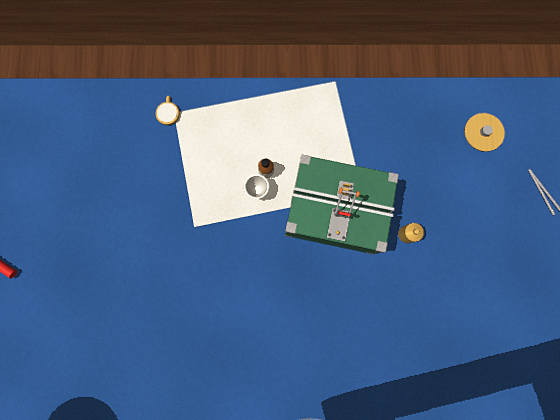

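The side view shows the case around (315,290), with the rollers at (316,232) and (322,250) and the red pad at (291,251). In the top view the case is at (343,205), with bottle and bowl to its left and the weight at its right (413,232). Next I'll take zoomed crops.

```bash
cat > h.py <<'E'
import numpy as np, cv2
from bench import *
def ray(n,u,v):
    c=camera_info(n);T=np.array(c["T"]);f=210/np.tan(np.radians(c["fov_y"]/2))
    d=T[:3,:3]@np.array([(u-c["cx"])/f,(v-c["cy"])/f,1]);return T[:3,3],d
def onz(n,u,v,z):
    o,d=ray(n,u,v);return o+d*(z-o[2])/d[2]
def tri(us,ut):
    a,d=ray("side",*us);b,e=ray("top",*ut)
    s=np.linalg.lstsq(np.c_[d,-e],b-a,rcond=None)[0];p=a+d*s[0];q=b+e*s[1]
    return (p+q)/2,np.linalg.norm(p-q)
def proj(n,p):
    c=camera_info(n);T=np.array(c["T"]);f=210/np.tan(np.radians(c["fov_y"]/2))
    q=T[:3,:3].T@(np.array(p)-T[:3,3]);return q[:2]/q[2]*f+[c["cx"],c["cy"]]
def blobs(img,lo,hi,amin=4,box=None):
    m=cv2.inRange(cv2.cvtColor(img,cv2.COLOR_BGR2HSV),np.array(lo),np.array(hi))
    if box is not None:
        k=np.zeros_like(m);k[box[1]:box[3],box[0]:box[2]]=255;m&=k
    n,l,s,c=cv2.connectedComponentsWithStats(m)
    return [(c[i].round(2).tolist(),s[i].tolist()) for i in range(1,n) if s[i,4]>=amin]
E
python3 - <<'E'
from h import *
s=cv2.imread("pics/side0.png");t=cv2.imread("pics/top0.png")
cv2.imwrite("pics/crop0.png",np.hstack([cv2.resize(s[210:310,240:340],(400,400),interpolation=cv2.INTER_CUBIC),cv2.resize(t[150:250,285:385],(400,400),interpolation=cv2.INTER_CUBIC)]))
for n,i,b in(("side",s,(235,205,400,390)),("top",t,(280,150,405,255))):
    print(n,"orange",blobs(i,(4,200,150),(17,255,255),3,b))
    print("red",blobs(i,(0,180,100),(3,255,255),3,b),blobs(i,(176,150,100),(180,255,255),3,b))
    print("brass",blobs(i,(18,120,130),(30,255,255),3,b))
    print("grey",blobs(i,(0,0,100),(180,60,215),25,b))
    print("white",blobs(i,(0,0,216),(180,40,255),20,b))
E
```

```text
side orange [([314.71, 230.36], [312, 229, 7, 4, 14]), ([322.06, 248.44], [319, 247, 7, 4, 18])]
red [([289.95, 250.73], [287, 243, 7, 18, 55])] []
brass [([333.47, 260.29], [332, 257, 4, 8, 17]), ([324.65, 260.45], [321, 258, 8, 7, 40]), ([268.2, 276.0], [267, 275, 4, 3, 10]), ([325.0, 387.79], [316, 386, 19, 4, 58])]
grey [([302.76, 264.7], [235, 205, 104, 165, 2301]), ([254.02, 209.28], [241, 205, 30, 12, 195]), ([359.86, 251.99], [320, 205, 80, 103, 449]), ([393.84, 223.18], [387, 215, 13, 16, 91]), ([318.12, 239.62], [315, 233, 8, 15, 58]), ([380.55, 248.45], [376, 246, 10, 8, 29]), ([380.72, 258.0], [368, 255, 25, 9, 50]), ([334.62, 269.52], [327, 259, 15, 18, 111]), ([275.24, 276.93], [257, 264, 38, 27, 686]), ([385.26, 273.59], [380, 270, 10, 9, 27]), ([378.93, 317.6], [371, 310, 17, 16, 193]), ([276.2, 337.08], [268, 329, 19, 17, 237])]
white [([257.84, 216.4], [235, 205, 41, 22, 423]), ([301.48, 209.83], [298, 205, 8, 15, 48]), ([373.78, 241.44], [322, 205, 78, 101, 3496])]
top orange [([340.5, 190.0], [340, 188, 2, 5, 8]), ([357.5, 193.5], [357, 191, 2, 6, 8])]
red [([343.97, 213.33], [338, 211, 13, 5, 33])] []
brass [([347.33, 184.33], [344, 184, 7, 2, 9]), ([345.77, 189.0], [343, 188, 7, 3, 13]), ([337.12, 231.88], [336, 231, 3, 3, 8])]
grey [([303.05, 162.92], [294, 154, 18, 34, 124]), ([281.46, 168.35], [280, 164, 5, 11, 37]), ([392.63, 177.12], [388, 172, 10, 11, 84]), ([340.48, 214.26], [327, 180, 29, 61, 723]), ([290.7, 227.05], [285, 221, 12, 13, 108]), ([381.18, 246.1], [376, 241, 11, 11, 100])]
white [([305.11, 171.37], [280, 150, 75, 59, 1582]), ([377.07, 205.36], [362, 202, 32, 8, 70]), ([375.33, 211.51], [359, 208, 34, 8, 75])]
```

View pics/crop0.png

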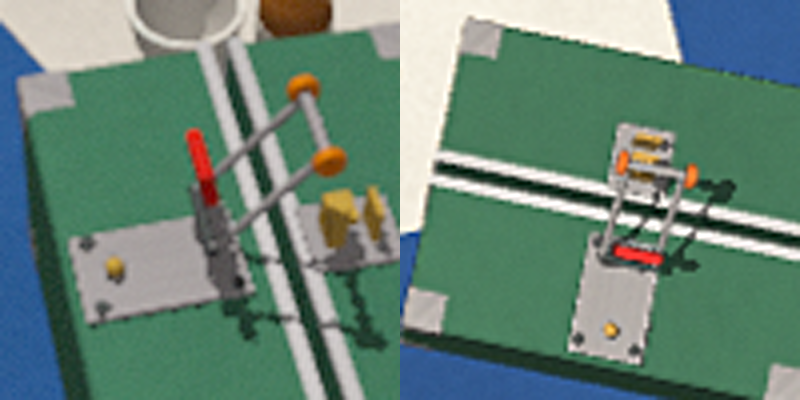

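The crops show the lever close to upright, with its red pad at side (290,251) and top (344,213). The bail's bar is up in the air near the hook, and its rollers are at top (340.5,190) and (357.5,193.5). Next I'll triangulate these points.

```bash
cat >> h.py <<'E'
def boxy(n,img,lo,hi,box):
    m=cv2.inRange(cv2.cvtColor(img,cv2.COLOR_BGR2HSV),np.array(lo),np.array(hi));k=np.zeros_like(m);k[box[1]:box[3],box[0]:box[2]]=255
    return m&k
E
python3 - <<'E'
from h import *
np.set_printoptions(precision=4,suppress=True)
s=cv2.imread("pics/side0.png");t=cv2.imread("pics/top0.png")
lo,hi=(3,150,70),(17,255,255)
for n,i,bs in(("side",s,[(309,225,322,238),(315,243,329,256)]),("top",t,[(337,185,344,196),(354,188,361,199)])):
    for b in bs: print(n,blobs(i,lo,hi,2,b))
A=tri((314.9,231),(340.4,190.3));B=tri((322,249.3),(357.5,193.7))
print("rollers",A,B,"mid",(A[0]+B[0])/2,"dist",np.linalg.norm(A[0]-B[0]))
print("pad",tri((289.95,250.73),(343.97,213.33)))
nl,nr,fr=onz("top",290.7,227.05,.12),onz("top",381.18,246.1,.12),onz("top",392.63,177.12,.12)
print("near plates",nl,nr,np.linalg.norm(nl-nr),"fr",fr,np.linalg.norm(nr-fr))
snr,sfr=onz("side",276.2,337.08,.12),onz("side",378.93,317.6,.12);print("side nr,fr",snr,sfr)
y=(nl-nr)/np.linalg.norm(nl-nr);x=np.array([y[1],-y[0],0]);print("x",x,"yaw",np.degrees(np.arctan2(x[1],x[0])))
w=nr-fr;print("yaw from nr-fr",np.degrees(np.arctan2(-w[1],-w[0])), "side", np.degrees(np.arctan2(*(sfr-snr)[1::-1])))
c=(A[0]-B[0]);print("yaw rollers",np.degrees(np.arctan2(-c[0],c[1])))
print("plate screw",onz("top",337.12,231.88,.13), onz("side",268.2,276,.13))
m=boxy("top",t,(0,0,100),(180,60,215),(322,208,352,245));print("lever plate",blobs(t,(0,0,100),(180,60,215),20,(322,215,352,245)))
r=cv2.minAreaRect(cv2.findNonZero(m));print(r)
for n,p in(("far bars top",(345.77,189.0)),("guard",(347.33,184.33))):print(n,onz("top",*p,.14))
print("hook tri",tri((324.65,260.45),(345.77,189)),tri((333.5,260.3),(347.33,184.33)))
E
```

```text
side [([315.3, 231.2], [312, 229, 8, 6, 30])]
side [([321.82, 249.91], [318, 247, 8, 7, 45])]
top [([340.23, 190.46], [339, 188, 3, 6, 13])]
top [([357.29, 193.79], [356, 191, 3, 6, 14])]
rollers (array([ 0.6155, -0.0534,  0.1916]), np.float64(0.00024057503746651105)) (array([ 0.6087, -0.088 ,  0.191 ]), np.float64(0.0006847292617486708)) mid [ 0.6121 -0.0707  0.1913] dist 0.03522150753559099
pad (array([ 0.5704, -0.0616,  0.1774]), np.float64(0.00028686600335662323))
near plates [0.5485 0.0457 0.12  ] [ 0.5067 -0.1484  0.12  ] 0.19853997049411307 fr [ 0.6581 -0.1796  0.12  ] 0.15460095450175973
side nr,fr [ 0.5062 -0.153   0.12  ] [ 0.6556 -0.1877  0.12  ]
x [ 0.9776 -0.2105  0.    ] yaw -12.153719678321119
yaw from nr-fr -11.673261158914421 side -13.086244366920212
yaw rollers -11.069071031450363
plate screw [ 0.5368 -0.0531  0.13  ] [ 0.5358 -0.059   0.13  ]
lever plate [([337.72, 227.19], [327, 215, 23, 26, 416])]
((338.8653869628906, 222.67308044433594), (19.21938133239746, 33.535858154296875), 11.309932708740234)
far bars top [ 0.628  -0.0725  0.14  ]
guard [ 0.6382 -0.0761  0.14  ]
hook tri (array([ 0.6277, -0.0728,  0.1355]), np.float64(0.0022836569037147955)) (array([ 0.6397, -0.0772,  0.1339]), np.float64(0.0005933942463174943))
```

Emit:
servo_tool(
  motion=[0.4,50,-33,-40,0,0,3,0.4,90,-60,-50,0,0,6,0.4,564,-378,-50,0,0,29,0.4,564,-378,-50,0,0,29,0.4,564,-378,-50,0,0,29,0.4,564,-378,-50,0,0,29,0.4,564,-378,-50,0,0,29,0.4,564,-378,-50,0,0,29,0.4,564,-378,-50,0,0,29,0.4,564,-378,-50,0,0,29],
  force=25,
)

```text
time: 1.1
eef_pos: [0.4893, -0.2207, 0.2791]
ee_rot: [-3.124, 0.328, 0.0]
force: [0.4, 0.1, 0.3]
gripper_width: 0.06
grasp_force: 0.0
```

Emit:
servo_tool(
  motion=[0.4,0,0,0,0,0,0,0.4,0,0,0,0,0,0],
)

```text
time: 1.3
eef_pos: [0.4888, -0.2215, 0.2788]
ee_rot: [3.125, -0.324, -0.001]
force: [-0.1, -0.2, -0.5]
gripper_width: 0.0597
grasp_force: 0.0
```

```bash
cat >> h.py <<'E'
from scipy.spatial.transform import Rotation as R
def mv(p,yaw=None,tilt=0):
    o=get_obs();r=R.from_rotvec(o["ee_rot"]);d=(np.array(p)-o["eef_pos"])*1000
    print("pos",o["eef_pos"].round(4),"tool x yaw",np.degrees(np.arctan2(*r.as_matrix()[1::-1,0])).round(2))
    print("shift mm",(r.as_matrix().T@d).round(1))
    if yaw is not None:
        t=R.from_euler("ZXY",[np.radians(yaw),np.pi,np.radians(tilt)]);print("turn",np.degrees((r.inv()*t).as_rotvec()).round(2))
E
python3 -c "
from h import *
mv([.6121,-.0707,.26],-12)"
```

```text
pos [ 0.4888 -0.2215  0.2788] tool x yaw -11.82
shift mm [  89.8 -172.8   18.7]
turn [0.01 0.05 0.18]
```

Emit:
servo_tool(
  motion=[0.4,22,-43,4,0,0,0,0.4,45,-86,9,0,0,0,0.4,67,-130,14,0,0,0,0.4,90,-173,19,0,0,0,0.4,90,-173,19,0,0,0,0.4,90,-173,19,0,0,0,0.4,90,-173,19,0,0,0],
)

```text
time: 2.0
eef_pos: [0.6115, -0.0738, 0.26]
ee_rot: [3.124, -0.331, -0.002]
force: [-0.1, 0.3, -0.0]
gripper_width: 0.0596
grasp_force: 0.0
```

```bash
python3 -c "
from h import *
mv([.6121,-.0707,.178],-12)
s=camera('side');t=camera('top')
cv2.imwrite('pics/side1.png',s);cv2.imwrite('pics/top1.png',t)
cv2.imwrite('pics/crop1.png',np.hstack([cv2.resize(s[180:280,260:360],(400,400),interpolation=cv2.INTER_CUBIC),cv2.resize(t[130:230,300:400],(400,400),interpolation=cv2.INTER_CUBIC)]))
o=get_obs();print(proj('side',o['eef_pos']),proj('top',o['eef_pos']))
"
```

```text
pos [ 0.6115 -0.0738  0.26  ] tool x yaw -12.1
shift mm [ 0.  -3.2 82. ]
turn [ 0.03  0.06 -0.1 ]
[322.38354738 209.63876738] [356.63526598 185.29945682]
```

View pics/crop1.png

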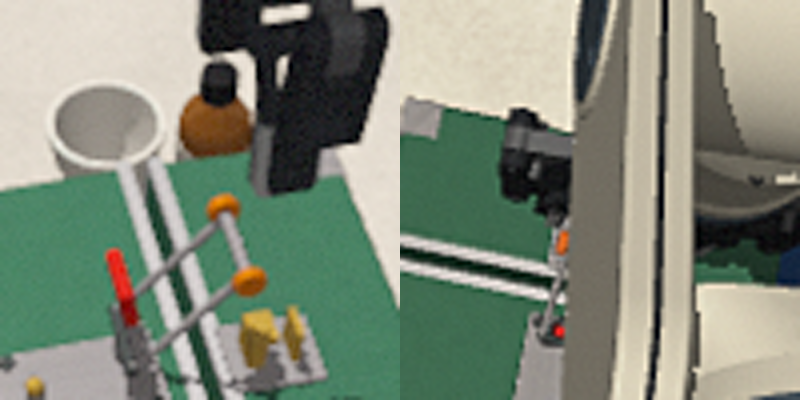

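The side crop shows the open fingers above and behind the bar, with the rollers at about (316,232) and (322,250). The top view is mostly hidden by the arm. I'm descending around the rollers.

Emit:
servo_tool(
  motion=[0.4,0,-3,20,0,0,0,0.4,0,-3,45,0,0,0,0.4,0,-3,65,0,0,0,0.4,0,-3,75,0,0,0,0.4,0,-3,81,0,0,0,0.4,0,-3,81,0,0,0,0.4,0,-3,81,0,0,0],
)

```text
time: 2.8
eef_pos: [0.6137, -0.0695, 0.1801]
ee_rot: [3.124, -0.329, 0.002]
force: [0.0, 0.7, -0.2]
gripper_width: 0.0602
grasp_force: 0.0
```

```bash
python3 -c "
from h import *
mv([.6121,-.0707,.178],-12)
s=camera('side')
cv2.imwrite('pics/crop2.png',cv2.resize(s[190:290,265:365],(600,600),interpolation=cv2.INTER_CUBIC))
print(blobs(s,(3,150,70),(17,255,255),6,(300,215,345,270)))
"
```

```text
pos [ 0.6137 -0.0695  0.1801] tool x yaw -12.02
shift mm [-1.3  1.5  2.1]
turn [-0.01 -0.08 -0.02]
[([313.76, 231.65], [312, 230, 5, 5, 17])]
```

View pics/crop2.png

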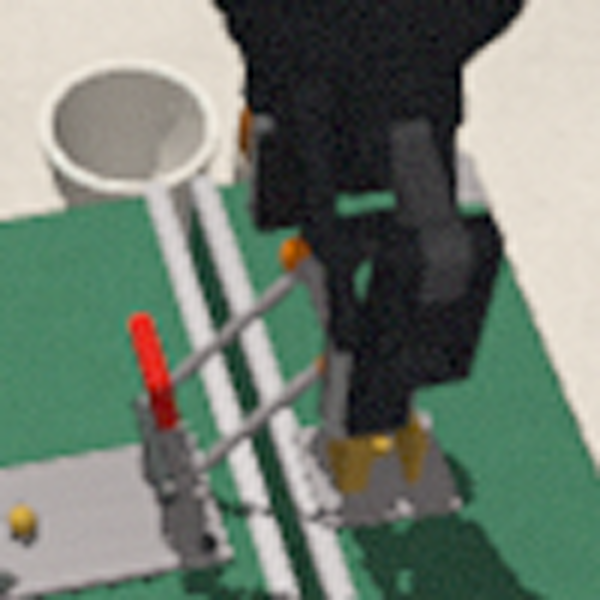

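```bash
python3 -c "
from h import *
for z in (.175,.18,.185,.19,.195): print(z,proj('side',[.5966,-.0965,z]),proj('side',[.6181,-.1011,z]))
print(proj('side',[.6087,-.088,.191]))
"
```

```text
0.175 [316.4385099  263.07801745] [330.91025754 260.41636766]
0.18 [316.65650578 261.02083043] [331.20586201 258.35496446]
0.185 [316.8768975  258.94103427] [331.50469899 256.27101938]
0.19 [317.09972478 256.83825419] [331.80682178 254.16416063]
0.195 [317.32502822 254.71210708] [332.11228487 252.03400819]
[321.78088033 249.36414945]
```

The crop shows the near finger's pad just outside the near roller, and the tip at about (320,262), roughly 12 mm below the roller. That is too deep for the seat height, so I'll rise 3 mm, centre and grip.

Emit:
servo_tool(
  motion=[0.4,-1,1.5,-3,0,0,0,0.4,-1,1.5,-3,0,0,0,-0.3,-1,1.5,-3,0,0,0,-0.3,-1,1.5,-3,0,0,0,-0.3,-1,1.5,-3,0,0,0,-0.3,-1,1.5,-3,0,0,0,-0.3,-1,1.5,-3,0,0,0],
  force=25,
)

```text
time: 3.55
eef_pos: [0.6123, -0.071, 0.1825]
ee_rot: [3.124, -0.328, 0.002]
force: [-0.0, -5.6, 1.8]
gripper_width: 0.039
grasp_force: 27.6
```

```bash
python3 -c "
from h import *
o=get_obs();print(o['eef_pos'],o['gripper_width'],o['grasp_force'],o['force'],o['ft_torque'])
s=camera('side')
cv2.imwrite('pics/crop3.png',cv2.resize(s[190:290,265:365],(600,600),interpolation=cv2.INTER_CUBIC))
print(blobs(s,(3,150,70),(17,255,255),6,(300,215,345,270)))
"
```

```text
[ 0.61226209 -0.07095257  0.18249873] 0.03904575578553425 27.592605650424957 [-0.01172237 -5.60977286  1.8081466 ] [-0.87528301 -0.1184348  -0.03099188]
[([313.53, 231.82], [312, 230, 5, 5, 17])]
```

View pics/crop3.png

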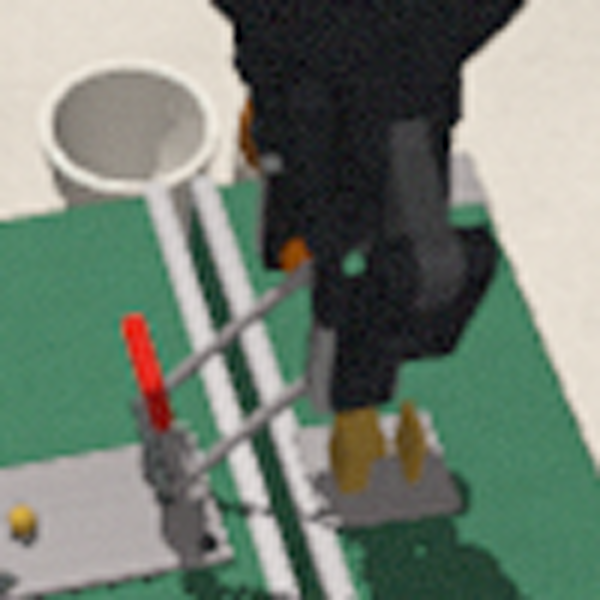

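The rollers are gripped, at 39 mm opening and 28 N, and the side-view crop still shows the hook clear at (324,262). Next I'll locate the slot from the first pictures by casting rays onto the hook's end plane and its top plane.

Run:
```python
from h import *
s=cv2.imread("pics/side0.png").astype(np.float32);t=cv2.imread("pics/top0.png").astype(np.float32)
bar=np.array([.6121,-.0707]);a=np.radians(-12);X=np.array([np.cos(a),np.sin(a)]);Y=np.array([-X[1],X[0]])
def samp(n,im,x,y,z):
    p=bar+X*x+Y*y;u=proj(n,[*p,z]);c=cv2.getRectSubPix(im,(1,1),(float(u[0]),float(u[1])))[0,0];return c[2]-c[0]
xs=np.arange(4,40,1.)*1e-3
print("top x  ",*[f"{x*1e3:4.0f}" for x in xs])
for y in (-6,-4,-2,0,2,4,6): print("y%3d    "%y,*[f"{samp('top',t,x,y*1e-3,.141):4.0f}" for x in xs])
print("side end face y=-7")
for z in range(146,116,-2): print("z%4d   "%z,*[f"{samp('side',s,x,-.007,z*1e-3):4.0f}" for x in xs])
```

```text
top x      4    5    6    7    8    9   10   11   12   13   14   15   16   17   18   19   20   21   22   23   24   25   26   27   28   29   30   31   32   33   34   35   36   37   38   39
y -6       10   14   18   17   17   14   11    9    5    5   21   34   51   65   47   22   11   10    9    8    6   33   57   55   48   37   23   12    3   -7  -14  -21  -21  -20  -20  -19
y -4       35   40   42   36   30   20   10   10   10   26   52   79  108  124   71   21   19   21   30   42   62   92  114  108  102   62   26    9   -2  -10  -17  -22  -20  -19  -19  -18
y -2       52   61   57   47   34   17    5    1   -2   50   97  123  146  128   71   31   34   39   51   61   78   98  113  123  109   60   17    6   -6  -12  -18  -19  -20  -19  -19  -18
y  0       56   68   65   59   36   11    0   -2   15   61  105  130  152  117   76   55   44   45   52   61   71   84  112  137   97   42   14    7   -0   -9  -16  -18  -19  -19  -18  -19
y  2       52   64   71   64   33    5    1   -2   28   65   99  129  139  119   95   63   35   41   49   55   61   82  121  140   91   37   22    9   -0   
[... 2564 characters left out ...]
 71   62   41   23    6    3    1    2    5    8   12   24   46   64   77   71   52   21   10    6    7    7    6   -2  -12  -22  -25
z 122       6    8   15   31   53   72   77   82   79   74   66   42   22    5    4    4    5    5    6    8   16   33   55   77   68   56   32   15    3    5    6    6    4   -1  -17  -25
z 120       6    7    9   17   38   69   66   66   67   64   58   40   22    5    1    2    4    5    5    6    9   19   41   75   68   54   33   17    5    4    6    7    6    4  -11  -24
z 118       7    7    6    8   14   27   34   39   44   44   38   28   17    6    2    3    3    4    5    6    6   11   21   41   46   41   27   14    7    6    9    9    7    5   -4  -19
```

Relative to the current bar, the post's far face is about +15 mm along case x and the guard's near face about +26 mm. That puts the seat at about +17.3 mm and the slot centre at about +22.5 mm. I'm moving to just above the slot.

Emit:
servo_tool(
  motion=[-0.3,4,1,8,0,0,0,-0.3,9,1,17,0,0,0,-0.3,14,1,26,0,0,0,-0.3,19,1,34,0,0,0,-0.3,22.5,1,40,0,0,0,-0.3,22.5,1,40,0,0,0,-0.3,22.5,1,40,0,0,0,-0.3,22.5,1,40,0,0,0],
)

```text
time: 4.4
eef_pos: [0.6334, -0.076, 0.1423]
ee_rot: [-3.124, 0.328, 0.001]
force: [-3.6, -1.9, -1.4]
gripper_width: 0.0391
grasp_force: 27.4
```

```bash
python3 -c "
from h import *
o=get_obs();print(o['eef_pos'],o['gripper_width'],o['grasp_force'],o['force'],o['ft_torque'])
d=(o['eef_pos']-np.array([.61226,-.07095,.1825]))[:2]*1e3;a=np.radians(-12);print(d@[np.cos(a),np.sin(a)],d@[-np.sin(a),np.cos(a)])
s=camera('side')
cv2.imwrite('pics/crop4.png',cv2.resize(s[210:310,265:365],(600,600),interpolation=cv2.INTER_CUBIC))
"
```

```text
[ 0.63340925 -0.0759859   0.14230716] 0.0390867412743973 27.373103499412537 [-3.59467109 -1.86974685 -1.40682639] [-0.18406633  0.45710678  0.01003503]
21.734110086671926 -0.528676168321566
```

View pics/crop4.png

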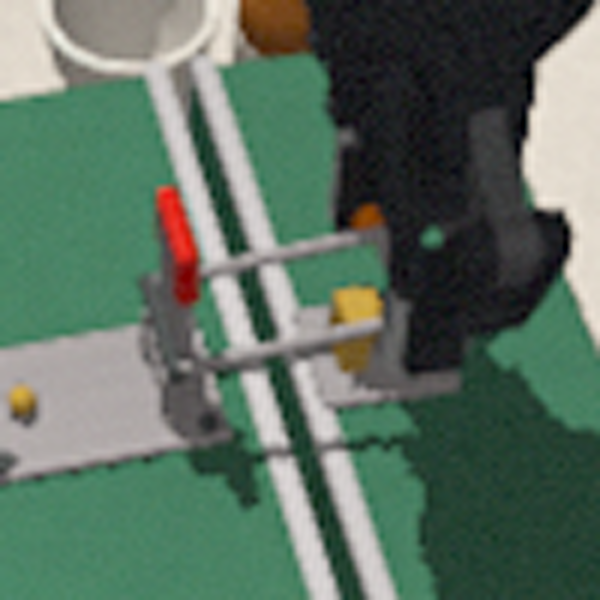

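The crop shows the bail wires over the hook, with the bar just beyond the lip at about (330,258). The measured x is +21.7 mm, so I'm adding 0.8 mm and lowering gently.

Emit:
servo_tool(
  motion=[-0.3,0.8,0,0,0,0,0,-0.3,0.8,0,2,0,0,0,-0.3,0.8,0,5,0,0,0,-0.3,0.8,0,8,0,0,0,-0.3,0.8,0,10,0,0,0,-0.3,0.8,0,11,0,0,0,-0.3,0.8,0,11,0,0,0],
)

```text
time: 5.15
eef_pos: [0.6349, -0.0763, 0.1312]
ee_rot: [3.124, -0.328, 0.001]
force: [0.5, -3.0, -0.0]
gripper_width: 0.0395
grasp_force: 27.4
```

```bash
cat >> h.py <<'E'
def st():
    o=get_obs();d=(o['eef_pos']-np.array([.61226,-.07095,.1825]))*1e3;a=np.radians(-12);M=np.array([[np.cos(a),np.sin(a)],[-np.sin(a),np.cos(a)]])
    print("t",o['time'],"case xyz rel grasp",(M@d[:2]).round(2),d[2].round(2),"F case",(M@o['force'][:2]).round(1),o['force'][2].round(1),"tq",o['ft_torque'].round(2),"w",o['gripper_width'].round(4),"g",round(o['grasp_force'],1))
E
python3 -c "
from h import *
st()"
```

```text
Traceback (most recent call last):
  File "h.py", line 33, in st
    print("t",o['time'],"case xyz rel grasp",(M@d[:2]).round(2),d[2].round(2),"F case",(M@o['force'][:2]).round(1),o['force'][2].round(1),"tq",o['ft_torque'].round(2),"w",o['gripper_width'].round(4),"g",round(o['grasp_force'],1))
                                                                                                                                                                           ^^^^^^^^^^^^^^^^^^^^^^^^
AttributeError: 'float' object has no attribute 'round'
```

No contact force with the bar already below the lip top, so it is in the slot. Going on down.

Emit:
servo_tool(
  motion=[-0.3,0,0,2,0,0,0,-0.3,0,0,4,0,0,0,-0.3,0,0,6,0,0,0,-0.3,0,0,8,0,0,0,-0.3,0,0,8.5,0,0,0,-0.3,0,0,8.5,0,0,0],
)

```text
time: 5.75
eef_pos: [0.6339, -0.0761, 0.1224]
ee_rot: [-3.124, 0.328, 0.002]
force: [-2.1, -2.5, 0.1]
gripper_width: 0.0394
grasp_force: 27.4
```

```bash
sed -i "s/o\['gripper_width'\].round(4)/round(o['gripper_width'],4)/" h.py
python3 -c "
from h import *
st()
s=camera('side')
cv2.imwrite('pics/crop5.png',cv2.resize(s[210:310,265:365],(600,600),interpolation=cv2.INTER_CUBIC))"
```

```text
t 5.75 case xyz rel grasp [22.27 -0.57] -60.14 F case [-1.5 -2.9] 0.1 tq [-0.39  0.33 -0.06] w 0.0394 g 27.4
```

View pics/crop5.png

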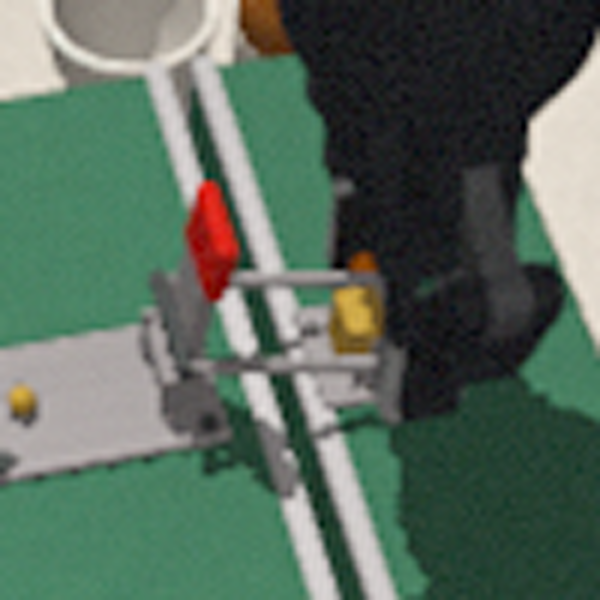

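The crop shows the bail lying level around the hook at (324,263), with the bar behind the lip, down in the slot. Now I'll draw it back against the post.

Emit:
servo_tool(
  motion=[-0.3,-1,0,0,0,0,0,-0.3,-2,0,0,0,0,0,-0.3,-3,0,0,0,0,0,-0.3,-4,0,0,0,0,0,-0.3,-4.5,0,0,0,0,0,-0.3,-4.5,0,0,0,0,0],
)

```text
time: 6.4
eef_pos: [0.6302, -0.0753, 0.1228]
ee_rot: [3.124, -0.328, 0.001]
force: [1.9, -2.6, -0.9]
gripper_width: 0.0391
grasp_force: 27.4
```

```bash
python3 -c "
from h import *
st()"
```

```text
t 6.4 case xyz rel grasp [18.42 -0.54] -59.68 F case [ 2.4 -2.2] -0.9 tq [-0.57 -0.34  0.05] w 0.0391 g 27.4
```

Emit:
servo_tool(
  motion=[-0.3,-0.5,0,0,0,0,0,-0.3,-1,0,0,0,0,0,-0.3,-1.5,0,0,0,0,0,-0.3,-1.5,0,0,0,0,0],
)

```text
time: 6.8
eef_pos: [0.6286, -0.075, 0.1228]
ee_rot: [3.124, -0.328, 0.0]
force: [2.4, -4.8, 0.1]
gripper_width: 0.0393
grasp_force: 27.4
```

```bash
python3 -c "
from h import *
st()"
```

```text
t 6.8 case xyz rel grasp [16.86 -0.56] -59.71 F case [ 3.4 -4.2] 0.1 tq [-0.53 -0.38  0.04] w 0.0393 g 27.4
```

Emit:
servo_tool(
  motion=[-0.3,-0.5,0,0,0,0,0,-0.3,-1,0,0,0,0,0,-0.3,-1.5,0,0,0,0,0,-0.3,-1.5,0,0,0,0,0],
)

```text
time: 7.2
eef_pos: [0.6281, -0.0749, 0.123]
ee_rot: [3.124, -0.328, 0.004]
force: [4.7, -5.3, -2.0]
gripper_width: 0.0393
grasp_force: 27.2
```

```bash
python3 -c "
from h import *
st()"
```

```text
t 7.2 case xyz rel grasp [16.32 -0.55] -59.52 F case [ 5.7 -4.2] -2.0 tq [-0.65 -0.9  -0.03] w 0.0393 g 27.2
```

Contact with the post: 1.5 mm commanded, 0.5 mm moved, and the force is rising. Releasing and lifting off.

Emit:
servo_tool(
  motion=[0.4,0.5,0,0,0,0,0,0.4,0.5,0,0,0,0,0,0.4,0.5,0,-2,0,0,0,0.4,0.5,0,-10,0,0,0,0.4,0.5,0,-40,0,0,0,0.4,0.5,0,-80,0,0,0,0.4,40,0,-110,0,0,0,0.4,40,0,-110,0,0,0],
)

```text
time: 8.0
eef_pos: [0.6724, -0.0839, 0.2395]
ee_rot: [3.124, -0.328, 0.021]
force: [0.6, -0.1, 0.7]
gripper_width: 0.0599
grasp_force: 0.0
```

```bash
python3 -c "
from h import *
st()
s=camera('side');t=camera('top')
cv2.imwrite('pics/side6.png',s);cv2.imwrite('pics/top6.png',t)
cv2.imwrite('pics/crop6.png',np.hstack([cv2.resize(s[210:310,265:365],(400,400),interpolation=cv2.INTER_CUBIC),cv2.resize(t[140:240,290:390],(400,400),interpolation=cv2.INTER_CUBIC)]))
for n,i,b in(('side',s,(265,210,365,310)),('top',t,(290,140,390,240))):
    print(n,'orange',blobs(i,(3,150,70),(17,255,255),3,b),'red',blobs(i,(0,180,80),(3,255,255),3,b))
"
```

```text
t 8.0 case xyz rel grasp [61.54 -0.15] 57.04 F case [0.6 0.1] 0.7 tq [0.01 0.04 0.01] w 0.0599 g 0.0
side orange [([313.31, 213.56], [305, 210, 18, 9, 141]), ([283.0, 244.33], [282, 244, 3, 2, 3]), ([285.0, 250.33], [284, 250, 3, 2, 3]), ([286.0, 253.0], [285, 252, 3, 3, 3]), ([323.45, 253.41], [320, 252, 7, 5, 22]), ([329.68, 272.16], [326, 269, 8, 7, 38])] red [([284.94, 252.82], [281, 244, 9, 19, 68])]
top orange [([337.64, 187.82], [337, 186, 3, 5, 11])] red [([343.23, 217.31], [338, 215, 12, 6, 39])]
```

View pics/crop6.png

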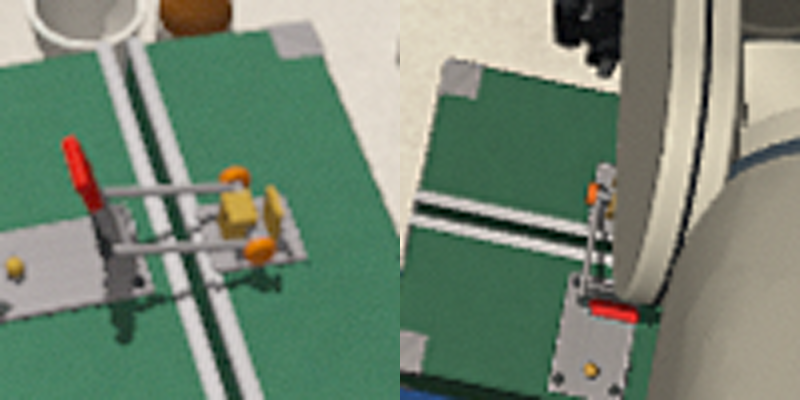

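The crop shows the bail hooked, with the bar behind the lip, rollers at (323,253) and (330,272), and the lever standing back a little with its red pad at side (285,253). Next I'll work out the push path.

```bash
cat >> h.py <<'E'
G=np.array([.61226,-.07095]);a_=np.radians(-12);Xc=np.array([np.cos(a_),np.sin(a_)]);Yc=np.array([-Xc[1],Xc[0]])
def cs(p): return np.array([(p[:2]-G)@Xc,(p[:2]-G)@Yc,p[2]])*1e3
E
python3 - <<'E'
from h import *
np.set_printoptions(precision=2,suppress=True)
p,e=tri((284.94,252.82),(343.23,217.31));print("pad now",cs(p),e*1e3)
p,e=tri((289.95,250.73),(343.97,213.33));print("pad at start",cs(p),e*1e3)
p,e=tri((323.45,253.41),(337.64,187.82));print("far roller",cs(p),e*1e3)
p,e=tri((268.2,276.0),(337.12,231.88));print("stop screw",cs(p),e*1e3)
# pin from geometry: bar at seat (x=16.1,z=131), for each pin x: lever angle and pad
from scipy.optimize import brentq
for D in(48,49,50,51,52,53,54):
    f=lambda th:np.hypot(D+14*np.cos(th-.21),-3-14*np.sin(th-.21))-62
    th=brentq(f,.3,2.2);print(D,"theta",th,"pad",16.1-D-46*np.cos(th)+2*np.sin(th),134+46*np.sin(th)+2*np.cos(th))
E
```

```text
pad now [-50.69   0.18 174.93] 0.5855256375025653
pad at start [-42.87   0.5  177.4 ] 0.2868660033566232
far roller [ 17.24  18.39 130.83] 1.0841599979987695
stop screw [-76.46   0.94 122.39] 0.36953949122675395
48 theta 0.4038969687748946 pad -73.41266739113024 153.91729012876482
49 theta 0.7206908288512177 pad -66.14229351256006 165.85827870467594
50 theta 0.8929637157337371 pad -61.18901985191701 171.08516408918368
51 theta 1.0275932905274705 pad -56.964393617165264 174.41240569808727
52 theta 1.1424884515865938 pad -53.1859379612839 176.67547713615684
53 theta 1.2448774812283454 pad -49.73353833617653 178.21877761510248
54 theta 1.3385577867139382 pad -46.540893682894215 179.22537956016419
```

Emit:
servo_tool(
  motion=[-1,-20,0,10,0,0,0,-1,-50,0,25,0,0,0,-1,-75,0,45,0,0,0,-1,-89,0,60,0,0,0,-1,-91,0,62,0,0,0,-1,-91,0,62,0,0,0,-1,-91,0,62,0,0,0],
  force=30,
)

```text
time: 8.8
eef_pos: [0.5779, -0.0641, 0.1711]
ee_rot: [-3.124, 0.328, -0.001]
force: [-0.4, 0.7, 0.2]
gripper_width: 0.0002
grasp_force: 0.0
```

```bash
python3 -c "
from h import *
st();print(cs(get_obs()['eef_pos']),R.from_rotvec(get_obs()['ee_rot']).as_matrix().round(3))
s=camera('side')
cv2.imwrite('pics/crop7.png',cv2.resize(s[190:290,245:345],(500,500),interpolation=cv2.INTER_CUBIC))
"
```

```text
t 8.8 case xyz rel grasp [-35.    -0.48] -11.35 F case [-0.5  0.6] 0.2 tq [ 0.    0.   -0.05] w 0.0002 g 0.0
[-34.99994117  -0.48141888 171.14864391] [[ 0.978 -0.208  0.001]
 [-0.208 -0.978 -0.   ]
 [ 0.001 -0.    -1.   ]]
```

View pics/crop7.png

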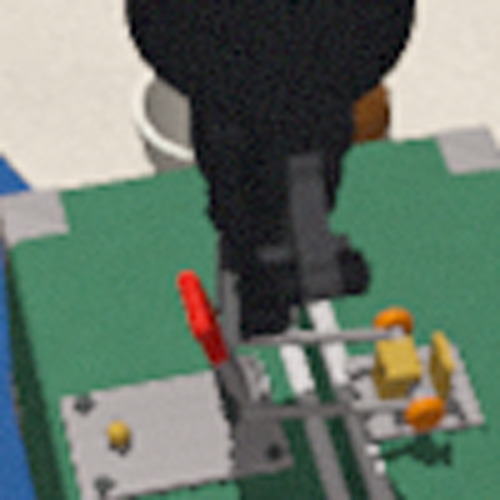

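The crop shows the shut fingertips at (298,257), just to the hook side of the red pad at (286,252), ready to push. The picture budget is now used up, so I go on by force and numbers.

Emit:
servo_tool(
  motion=[-1,1,-0.5,-9,0,0,0,-1,-1,-0.5,-9,0,0,0,-1,-5,-0.5,-9,0,0,0,-1,-9,-0.5,-7.5,0,0,0,-1,-12.5,-0.5,-5.5,0,0,0,-1,-16.5,-0.5,-3,0,0,0,-1,-16.5,-0.5,-3,0,0,0],
)

```text
time: 9.55
eef_pos: [0.5606, -0.06, 0.1735]
ee_rot: [-3.124, 0.328, 0.001]
force: [1.4, 0.2, 3.8]
gripper_width: 0.0001
grasp_force: 1.3
```

```bash
cat >> h.py <<'E'
def look():
    st();o=get_obs();print("tcp",cs(o["eef_pos"]).round(1))
    s=camera("side");print("red",blobs(s,(0,180,70),(3,255,255),4,(245,220,310,300)),"orange",blobs(s,(3,150,70),(17,255,255),8,(315,240,340,285)))
E
python3 -c "
from h import *
look()"
```

```text
t 9.55 case xyz rel grasp [-5.285e+01 -4.000e-02] -8.97 F case [1.4 0.4] 3.8 tq [ 0.   -0.09 -0.02] w 0.0001 g 1.3
tcp [-52.8  -0.  173.5]
red [([275.9, 257.45], [271, 249, 12, 17, 78])] orange [([321.96, 253.5], [319, 252, 7, 4, 24]), ([327.94, 272.34], [325, 270, 7, 6, 35])]
```

Emit:
servo_tool(
  motion=[-1,-3,0,2,0,0,0,-1,-6,0,5,0,0,0,-1,-9.5,0,8.5,0,0,0,-1,-11.5,0,11.5,0,0,0,-1,-13.5,0,14.5,0,0,0,-1,-13.5,0,14.5,0,0,0],
)

```text
time: 10.2
eef_pos: [0.5471, -0.0571, 0.1586]
ee_rot: [-3.124, 0.328, 0.003]
force: [-0.2, 0.4, 1.8]
gripper_width: 0.0001
grasp_force: 0.8
```

```bash
python3 -c "
from h import *
look()"
```

```text
t 10.2 case xyz rel grasp [-6.659e+01 -4.000e-02] -23.92 F case [-0.3  0.4] 1.8 tq [0.13 0.06 0.  ] w 0.0001 g 0.8
tcp [-66.6  -0.  158.6]
red [([266.61, 265.61], [261, 258, 14, 14, 97])] orange [([320.33, 253.62], [317, 252, 7, 5, 24]), ([326.5, 272.5], [323, 270, 8, 6, 36])]
```

Emit:
servo_tool(
  motion=[-1,-1.5,0,2,0,0,0,-1,-2.5,0,4,0,0,0,-1,-3.5,0,6,0,0,0,-1,-4,0,8,0,0,0,-1,-4.5,0,10,0,0,0,-1,-5,0,11.5,0,0,0,-1,-5,0,11.5,0,0,0],
)

```text
time: 10.95
eef_pos: [0.5429, -0.0563, 0.1473]
ee_rot: [3.124, -0.328, -0.001]
force: [-0.0, -0.1, 0.3]
gripper_width: -0.0001
grasp_force: 0.0
```

```bash
python3 -c "
from h import *
look()"
```

```text
t 10.95 case xyz rel grasp [-70.92  -0.08] -35.21 F case [-0.  -0.1] 0.3 tq [-0.01  0.02 -0.02] w -0.0001 g 0.0
tcp [-7.090e+01 -1.000e-01  1.473e+02]
red [([264.04, 270.89], [258, 264, 15, 13, 104])] orange [([320.16, 253.72], [317, 252, 7, 5, 25]), ([326.17, 272.47], [323, 270, 7, 6, 36])]
```

The force fell to zero, so the lever snapped past centre. Centring over the pad and coming down gently.

Emit:
servo_tool(
  motion=[-1,-4,0,0,0,0,0,-1,-8,0,0,0,0,0,-1,-11.5,0,0,0,0,0,-1,-11.5,0,1.5,0,0,0,-1,-11.5,0,3,0,0,0,-1,-11.5,0,4,0,0,0,-1,-11.5,0,4,0,0,0],
)

```text
time: 11.7
eef_pos: [0.5318, -0.0539, 0.1435]
ee_rot: [-3.124, 0.328, 0.0]
force: [0.2, -0.6, -0.5]
gripper_width: -0.0003
grasp_force: 0.0
```

```bash
python3 -c "
from h import *
look()"
```

```text
t 11.7 case xyz rel grasp [-8.224e+01 -4.000e-02] -39.02 F case [ 0.4 -0.5] -0.5 tq [ 0.01 -0.02  0.01] w -0.0003 g 0.0
tcp [-82.2  -0.  143.5]
red [([264.54, 277.35], [258, 274, 14, 8, 80])] orange [([320.48, 254.65], [317, 253, 7, 5, 23]), ([326.41, 273.73], [323, 271, 7, 7, 37])]
```

Emit:
servo_tool(
  motion=[-1,0,0,0.7,0,0,0,-1,0,0,1.4,0,0,0,-1,0,0,2,0,0,0,-1,0,0,2,0,0,0],
)

```text
time: 12.15
eef_pos: [0.5318, -0.0539, 0.1416]
ee_rot: [-3.124, 0.328, 0.0]
force: [0.2, 0.4, 0.6]
gripper_width: -0.0001
grasp_force: 0.0
```

Emit:
servo_tool(
  motion=[-1,0,0,0.5,0,0,0,-1,0,0,1,0,0,0,-1,0,0,1.5,0,0,0,-1,0,0,1.5,0,0,0],
)

```text
time: 12.55
eef_pos: [0.5318, -0.0539, 0.1402]
ee_rot: [-3.124, 0.328, 0.0]
force: [-0.8, -0.3, 0.3]
gripper_width: 0.0002
grasp_force: 0.0
```

Emit:
servo_tool(
  motion=[-1,0,0,0.4,0,0,0,-1,0,0,0.8,0,0,0,-1,0,0,1.2,0,0,0,-1,0,0,1.2,0,0,0],
)

```text
time: 12.95
eef_pos: [0.5318, -0.0539, 0.1389]
ee_rot: [3.124, -0.328, -0.0]
force: [0.2, 0.0, -0.7]
gripper_width: 0.0003
grasp_force: 0.0
```

Emit:
servo_tool(
  motion=[-1,0,0,0.4,0,0,0,-1,0,0,0.8,0,0,0,-1,0,0,1.2,0,0,0,-1,0,0,1.2,0,0,0],
)

```text
time: 13.35
eef_pos: [0.5318, -0.0539, 0.1378]
ee_rot: [3.124, -0.328, -0.0]
force: [0.5, 0.6, -1.1]
gripper_width: -0.0002
grasp_force: 0.0
```

Emit:
servo_tool(
  motion=[-1,0,0,0.4,0,0,0,-1,0,0,0.8,0,0,0,-1,0,0,1.2,0,0,0,-1,0,0,1.2,0,0,0],
)

```text
time: 13.75
eef_pos: [0.5318, -0.0539, 0.1366]
ee_rot: [-3.124, 0.328, 0.0]
force: [-0.1, -0.5, -0.0]
gripper_width: -0.0001
grasp_force: 0.0
```

Emit:
servo_tool(
  motion=[-1,0,0,0.4,0,0,0,-1,0,0,0.8,0,0,0,-1,0,0,1,0,0,0,-1,0,0,1,0,0,0],
)

```text
time: 14.15
eef_pos: [0.5319, -0.0539, 0.1361]
ee_rot: [3.124, -0.328, 0.0]
force: [-2.8, -0.4, 6.2]
gripper_width: -0.0001
grasp_force: 3.1
```

```bash
python3 -c "
from h import *
look()"
```

```text
t 14.15 case xyz rel grasp [-8.218e+01 -4.000e-02] -46.4 F case [-2.7 -1. ] 6.2 tq [0.08 0.33 0.02] w -0.0001 g 3.1
tcp [-82.2  -0.  136.1]
red [([265.04, 278.75], [259, 276, 13, 6, 51])] orange [([320.35, 254.83], [317, 253, 7, 5, 23]), ([326.33, 273.74], [323, 271, 7, 7, 39])]
```

Emit:
servo_tool(
  motion=[-1,0,0,0.3,0,0,0,-1,0,0,0.3,0,0,0],
)

```text
time: 14.4
eef_pos: [0.5319, -0.0539, 0.136]
ee_rot: [-3.124, 0.328, -0.0]
force: [-3.0, -0.4, 6.9]
gripper_width: -0.0002
grasp_force: 4.2
```

Emit:
servo_tool(
  motion=[-1,0,0,0.5,0,0,0,-1,0,0,0.8,0,0,0,-1,0,0,0.8,0,0,0],
)

```text
time: 14.7
eef_pos: [0.5319, -0.0539, 0.1358]
ee_rot: [-3.124, 0.328, -0.001]
force: [-5.1, 0.7, 14.0]
gripper_width: 0.0002
grasp_force: 7.1
```

At 14 N; holding.

Emit:
servo_tool(
  motion=[-1,0,0,0,0,0,0,-1,0,0,0,0,0,0,-1,0,0,0,0,0,0,-1,0,0,0,0,0,0,-1,0,0,0,0,0,0,-1,0,0,0,0,0,0],
)

```text
time: 15.3
eef_pos: [0.5319, -0.0539, 0.1357]
ee_rot: [-3.124, 0.328, -0.001]
force: [-4.8, 0.2, 13.4]
gripper_width: 0.0002
grasp_force: 7.1
```

Emit:
servo_tool(
  motion=[-1,0,0,-1,0,0,0,-1,0,0,-5,0,0,0,-1,0,0,-20,0,0,0,-1,0,0,-50,0,0,0,-1,0,0,-90,0,0,0,-1,-60,0,-130,0,0,0,-1,-100,0,-140,0,0,0,-1,-100,0,-140,0,0,0,-1,-100,0,-140,0,0,0],
)

```text
time: 16.2
eef_pos: [0.4333, -0.0329, 0.2754]
ee_rot: [-3.124, 0.328, -0.003]
force: [0.8, -0.4, -0.4]
gripper_width: -0.0
grasp_force: 0.0
```

```bash
python3 -c "
from h import *
look()
s=camera('side');t=camera('top');cv2.imwrite('pics/side8.png',s);cv2.imwrite('pics/top8.png',t)
print(blobs(s,(0,180,70),(3,255,255),4,(245,220,310,300)),blobs(t,(0,180,70),(3,255,255),4,(300,140,390,250)),blobs(t,(3,150,70),(17,255,255),3,(320,170,370,205)))
# bystanders unmoved and seam gap: dark between white strips, before/after
for n,i0,i1,b in(('side',cv2.imread('pics/side0.png'),s,(270,190,330,225)),('side',cv2.imread('pics/side0.png'),s,(300,380,350,420)),('top',cv2.imread('pics/top0.png'),t,(240,150,280,200)),('top',cv2.imread('pics/top0.png'),t,(395,215,430,250))):
    d=cv2.absdiff(i0,i1)[b[1]:b[3],b[0]:b[2]].max(2);print(n,b,'changed px',int((d>60).sum()))
r,e=tri((265.04,278.75),(343,230));print(proj('side',[*(G+Xc*-.0823),.136]),proj('side',[*(G+Xc*-.0823),.1445]))
"
```

```text
t 16.2 case xyz rel grasp [-1.8298e+02 -1.0000e-02] 92.94 F case [ 0.8 -0.3] -0.4 tq [-0.07 -0.05 -0.  ] w -0.0 g 0.0
tcp [-183.    -0.   275.4]
red [([264.04, 274.78], [258, 268, 14, 15, 156])] orange [([320.35, 254.83], [317, 253, 7, 5, 23]), ([326.37, 273.82], [323, 271, 7, 7, 38])]
[([264.19, 274.75], [258, 268, 14, 14, 157])] [([337.17, 234.58], [332, 230, 12, 10, 96])] [([337.08, 190.08], [336, 188, 3, 5, 12]), ([353.47, 193.2], [352, 191, 4, 6, 15])]
side (270, 190, 330, 225) changed px 20
side (300, 380, 350, 420) changed px 69
top (240, 150, 280, 200) changed px 0
top (395, 215, 430, 250) changed px 253
[264.36433929 272.10925968] [264.25640173 268.85500771]
```

```bash
python3 -c "
from h import *
for n in(0,8):
    t=cv2.imread(f'pics/top{n}.png');s=cv2.imread(f'pics/side{n}.png')
    print('weight',blobs(t,(15,120,60),(30,255,255),15,(395,215,435,255)),blobs(s,(15,120,60),(30,255,255),15,(300,380,350,420)))
    print('far plate',blobs(s,(0,0,100),(180,60,215),60,(365,300,395,335)))
p,e=tri((264.1,274.76),(337.17,234.58));print('pad',cs(p),e)
a,e1=tri((320.35,254.83),(337.08,190.08));b,e2=tri((326.37,273.82),(353.47,193.2));print('bar',cs((a+b)/2),e1,e2)
"
```

```text
weight [([410.83, 232.61], [398, 223, 26, 20, 383])] [([324.66, 403.57], [310, 386, 31, 34, 907])]
far plate [([378.93, 317.6], [371, 310, 17, 16, 193])]
weight [([410.78, 232.64], [398, 223, 26, 20, 382])] [([324.67, 403.62], [310, 386, 31, 34, 904])]
far plate [([376.97, 317.29], [369, 310, 17, 16, 198])]
pad [-82.89633139   0.46371593 128.45396208] 0.0002555074364156583
bar [ 12.50272997   0.32218684 127.51716443] 0.000763779249989798 0.0007835235442837356
```

The lever is flat, the bail is hooked with its bar about 4 mm nearer, the far half is drawn in by about 3 mm, and the weight, oil bottle and bowl have not moved. Handing in.

```bash
python3 -c "
from bench import *
print(finish_job())"
```

```text
the job is handed in; nothing more can be done
None
```

The latch is fastened and the job handed in at about 16 s: the bail bar sits under the lip, the lever lies flat on its stop after a 14 N push held for 0.6 s, and the oil bottle, brass weight and bowl have not moved (the handed-in result was not reported back).

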